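# Sweep the washers through the gate into the slot

## Task

Sweep the three loose steel washers lying in the yellow-walled tray through its narrow gate into the red-sided slot, one at a time, each one down in the slot before the next goes through. Push them along the tray with the fingertips and do not pick them up. Leave the socket, the bolt, the oil bottle and the tin standing where they are, and finish with all three washers at rest in the slot.

Things in the scene. Friction and masses are not known exactly. Their poses are not given: they have to be found in the camera images.
- tray: The fixed sorting tray, yaw up to 0.5 rad either way. Origin on the table under the middle of the gate, z up, +x points out through the gate into the slot. Flat dark rubber deck, top 70 mm above the table, inside the walls from tray x -260 to 0 and y -150 to 150 mm. Yellow rear, side and front walls stand 18 mm above the deck, 6 mm thick; front wall inside face x = -45 for |y| 72 to 150.
- guide (a point): Left (+y) outer end of the guide walls, at deck height, tray (-45, 72). Two straight yellow guide walls at 45 degrees, 18 mm above the deck, inside faces running from tray (-45, +-72) in to (0, +-27) mm, funnel the washers to the gate.
- gate (a point): Middle of the gate, at deck height (70 mm above the table). The gate is 54 mm wide, between the ends of the guide walls. The deck ends here (tray x = 0) in a sheer edge and the slot begins at once: a washer tips off and drops in when its centre has gone past the edge, so the fingers can stay on the tray side.
- slot (a point): Centre of the slot's blue floor, 8 mm above the table (62 mm below the deck). The slot is a red-sided open box, inside 80 mm long (tray x 0 to 80) and 80 mm wide (tray y -40 to 40); its sides rise 6 mm and its far end 15 mm above the deck's height.
- washer0_center (a point): Centre of a loose flat steel washer, 44 mm outside diameter, 24 mm hole, 8 mm thick, about 67 g. It starts flat on the deck, so this point is then 4 mm above the deck. The three washers are alike and slide with ordinary friction.
- washer1_center (a point): Centre of a loose flat steel washer, 44 mm outside diameter, 24 mm hole, 8 mm thick, about 67 g. It starts flat on the deck, so this point is then 4 mm above the deck. The three washers are alike and slide with ordinary friction.
- washer2_center (a point): Centre of a loose flat steel washer, 44 mm outside diameter, 24 mm hole, 8 mm thick, about 67 g. It starts flat on the deck, so this point is then 4 mm above the deck. The three washers are alike and slide with ordinary friction.
- socket: Bystander: a blue-sleeved wrench socket with a steel collar and a square drive hole on top, standing loose on the deck near the rear wall, 34 mm diameter, 45 mm tall. Origin at the centre of its underside.
- bolt: Bystander: a short brass bolt standing loose on its 36 mm head on the deck near the rear wall, 20 mm shank, 45 mm tall in all. Origin at the centre of its underside.
- oil: Bystander: an orange oil bottle standing loose on the table beside the tray on its tray -y side, 56 mm diameter, 120 mm tall. Origin at the centre of its underside.
- tin: Bystander: a green tin standing loose on the table beside the tray on its tray +y side, 68 mm diameter, 60 mm tall. Origin at the centre of its underside.
- washer0: The same washer as washer0_center; origin at the centre of its underside as it starts.
- washer1: The same washer as washer1_center; origin at the centre of its underside as it starts.
- washer2: The same washer as washer2_center; origin at the centre of its underside as it starts.
There are look-alikes about, which are no part of the job. Leave any black look-alike of the washer1 alone.

How it is judged:
On the way, in this order (a step that is already met when the one before it is completed fails the run):
1. a first washer is down in the slot (((x of washer0_center in the frame of tray between -0.002 and 0.085 m and y of washer0_center in the frame of tray between -0.042 and 0.042 m and height (world z) of washer0_center below 0.055 m) or (x of washer1_center in the frame of tray between -0.002 and 0.085 m and y of washer1_center in the frame of tray between -0.042 and 0.042 m and height (world z) of washer1_center below 0.055 m) or (x of washer2_center in the frame of tray between -0.002 and 0.085 m and y of washer2_center in the frame of tray between -0.042 and 0.042 m and height (world z) of washer2_center below 0.055 m))), for 0.2 s.
2. a second washer is down in the slot, after the first ((((x of washer0_center in the frame of tray between -0.002 and 0.085 m and y of washer0_center in the frame of tray between -0.042 and 0.042 m and height (world z) of washer0_center below 0.055 m) and (x of washer1_center in the frame of tray between -0.002 and 0.085 m and y of washer1_center in the frame of tray between -0.042 and 0.042 m and height (world z) of washer1_center below 0.055 m)) or ((x of washer0_center in the frame of tray between -0.002 and 0.085 m and y of washer0_center in the frame of tray between -0.042 and 0.042 m and height (world z) of washer0_center below 0.055 m) and (x of washer2_center in the frame of tray between -0.002 and 0.085 m and y of washer2_center in the frame of tray between -0.042 and 0.042 m and height (world z) of washer2_center below 0.055 m)) or ((x of washer1_center in the frame of tray between -0.002 and 0.085 m and y of washer1_center in the frame of tray between -0.042 and 0.042 m and height (world z) of washer1_center below 0.055 m) and (x of washer2_center in the frame of tray between -0.002 and 0.085 m and y of washer2_center in the frame of tray between -0.042 and 0.042 m and height (world z) of washer2_center below 0.055 m)))), for 0.2 s.
3. the third washer is down in the slot, after the second (x of washer0_center in the frame of tray between -0.002 and 0.085 m and y of washer0_center in the frame of tray between -0.042 and 0.042 m and height (world z) of each of washer0_center, washer1_center, washer2_center below 0.055 m and x of washer1_center in the frame of tray between -0.002 and 0.085 m and y of washer1_center in the frame of tray between -0.042 and 0.042 m and x of washer2_center in the frame of tray between -0.002 and 0.085 m and y of washer2_center in the frame of tray between -0.042 and 0.042 m), for 0.2 s.
At the end, for the whole second after the job is handed in: All three washers are at rest inside the slot (centres between its walls and at least 15 mm below deck height), having dropped in one after another (at least 0.2 s apart), and the socket, bolt, oil bottle and tin stand upright within 20 mm of where they were (all of step 3 and linear speed of each of washer0, washer1, washer2 below 0.02 m/s and distance of each of socket, bolt, oil, tin from where it was at the start of the episode below 0.02 m and angle between each of socket, bolt, oil, tin's own z axis and vertical below 0.2 rad); the robot touches nothing.
It fails at once if a washer is lifted more than 14 mm off the deck (height (world z) of any of washer0_center, washer1_center, washer2_center above 0.088 m).
It fails at once if a bystander (socket, bolt, oil bottle, tin) is moved more than 20 mm or tipped (distance of any of socket, bolt, oil, tin from where it was at the start of the episode above 0.02 m or angle between any of socket, bolt, oil, tin's own z axis and vertical above 0.2 rad).
It also fails if it takes over 72 s, if anything falls off the work surface, if the arm or the gripper's body presses on something with over 40 N, if the wrist force passes 120 N, or if a joint passes its speed limit or range.

## Robot

A 6-joint arm with a two-finger parallel gripper is mounted at the origin on the work surface. World frame = base frame: x ahead of the robot, y to its left, z up, the work surface at z = 0. Lengths are in m, angles in rad, forces in N, time in s.
With the tool pointing down it reaches from about 0.35 to 0.85 m from the base axis. Payload 8.1 kg.
Tool frame: the origin (TCP) lies on the centre line of the jaws, within the pads' length; the fingertips stand 14 mm ahead of it and the grasp point (between the pads) lies 5 mm behind it; z points along the fingers, y is the line along which they close (so a half turn about z gives the same grasp; the last joint's range is limited). The gripper opens to 85 mm and grips with 20 to 120 N. Pads are 22 mm wide; open, the fingers measure 114 mm over their backs; the gripper's body (76 mm by 85 mm) begins 54 mm behind the grasp point. The pads swing forward as they close: fully open they stand 13 mm farther back than shut.
Start: joints at [-1.263, 0.13, 1.488, -0, 1.523, -0.085], TCP at [0.23, -0.554, 0.245] pointing down, gripper open.
Joint ranges: [-2.96, 2.96], [-0.89, 2.26], [0.02, 2.5], [-1.34, 4.48], [0, 2.73], [-2.66, 2.66]. Speed limits (rad/s): [2.39, 2.39, 2.79, 3.14, 3.14, 3.14].

## Interface

Orientations are given as a unit quaternion [w, x, y, z].
In Python, from plant import sensors, optics, ticket gives the robot as it stands.
- The arm moves only by the tool drive_tool, never from a script. Its argument "series" is a list of rows, each an object with "linear": the shift along the tool's x, y, z in m, a list of three; "roll": the turn about the tool's z in rad. In form: [{"linear": [x, y, z], "roll": roll}, ...]. A call has 1 to 10 rows; each row is the pose to reach, as a shift and turn from the pose commanded when the call began, along the tool's axes at that moment; what a row does not reach only later rows make up. A row lasts 1/8 s, in which the tool goes at most 62.5 mm and 10.7 degrees, less where a joint would pass 70% of its speed; a pose out of reach is approached as far as the arm can. A call with a gripper value outside its range is refused whole. "jaw" is the closure, from 0 (fully open) to 1 (shut), set as the call begins (left out, the last holds). The fingers move at their own pace and stop on an object; "force" is the grip in N (left out, the last holds). Time passes only in rows, so rows that repeat a pose let the fingers close. It gives the time, the measured TCP pose, the force, the opening and the grip force at its end, in the units of the state.
- sensors.read_state(): the state, without advancing time (a new reading comes with each control period).
- optics.get_image(name): name is "scene" or "top" or "wrist"; returns a dict with "pixels" (420x560x3 uint8, red, green, blue), "fx", "fy", "cx", "cy" (pixels), "world_to_cam" (4x4, takes a point from world to camera coordinates). Camera axes: x right, y down, z forward; pixel columns grow to the right and rows downward; lengths in m; the calibration is good to about 2 mm. A picture is of the moment at which its call begins. There is no depth.
- ticket.finish_job(): hands the job in; it is judged then, once.
The state is a dict: "time": time; "qpos": joint angles; "qvel": joint speeds; "tau": joint torques, N m; "ee_pos": TCP position; "tcp_rot": TCP orientation; "ft_force": force on the tool from outside, world axes, zero at the start; "torque": the same for the moment, N m; "grip_width": finger opening in m; "gripper_force": force on a finger pad.
Only numpy, scipy, OpenCV 4.12 (cv2) and the standard library are available. Lean on these libraries where they do the work, as an engineer would, in place of code of your own. Each camera call takes 0.05 s, during which the arm holds its last target. There are 200 camera calls.

## Working session

There is one attempt and no reset: what is moved stays moved. The work goes in short steps, Python scripts to look and compute and a tool call to move; the robot and the scene stay as the last step left them, time stands still between calls to the robot, and variables do not carry over. Pictures are saved under pics/ and viewed, at most 10 in all, crops included, and the job is handed in when it is done.

Besides the shell and the picture viewer there is one more tool, called as name(argument=value, ...) on one line, values as JSON. drive_tool: Moves the arm, as the interface text tells. Its arguments: {"type":"object","properties":{"series":{"type":"array","items":{"type":"object","properties":{"linear":{"type":"array","items":{"type":"number"}},"roll":{"type":"number"}}}},"jaw":{"type":"number"},"force":{"type":"number"}},"required":["series"]}

```bash
mkdir -p pics; cat > h.py <<'E'
import numpy as np, cv2
from plant import sensors, optics, ticket
def snap(cam,name):
    d=optics.get_image(cam); cv2.imwrite(f'pics/{name}.png',d['pixels'][:,:,::-1]); return d
def ray(d,u,v,z):
    T=np.array(d['world_to_cam']); R,t=T[:3,:3],T[:3,3]; c=-R.T@t
    r=R.T@np.array([(u-d['cx'])/d['fx'],(v-d['cy'])/d['fy'],1]); return c+r*(z-c[2])/r[2]
def proj(d,p):
    q=np.array(d['world_to_cam'])@np.append(p,1); return q[0]/q[2]*d['fx']+d['cx'],q[1]/q[2]*d['fy']+d['cy']
E
python3 - <<'E'
from h import *
d=snap('top','top0'); print({k:v for k,v in d.items() if k!='pixels'}); 
print(sensors.read_state())
E
```

```text
{'fx': 535.2447459675155, 'fy': 535.2447459675155, 'cx': 280.62935478603475, 'cy': 199.576991225662, 'world_to_cam': array([[-0.02026269, -0.99975586, -0.00881212,  0.02747892],
       [-0.98209314,  0.02155438, -0.18715896,  0.53758365],
       [ 0.18730321,  0.00486198, -0.98229011,  1.35832734],
       [ 0.        ,  0.        ,  0.        ,  1.        ]])}
{'time': 0.05, 'qpos': array([-1.26339653e+00,  1.31136055e-01,  1.48926838e+00, -1.01146584e-05,
        1.52301148e+00, -8.53807067e-02]), 'qvel': array([ 0.00156818, -0.00258039, -0.0017109 ,  0.00061919,  0.00081117,
        0.00020198]), 'tau': array([ 1.84542005e-03, -5.71382940e+01, -5.02331614e+01, -2.88992005e-04,
        9.03821230e-03,  1.40272596e-05]), 'ee_pos': array([ 0.22952497, -0.55379884,  0.2442654 ]), 'tcp_rot': array([-9.05458535e-04,  9.80776882e-01,  1.95130410e-01, -1.06012088e-04]), 'ft_force': array([-0.57607546, -0.62975218, -0.11713429]), 'torque': array([ 0.02133101, -0.01845729,  0.03068063]), 'gripper_force': 0.0, 'grip_width': 0.08531373224402729}
```

View pics/top0.png

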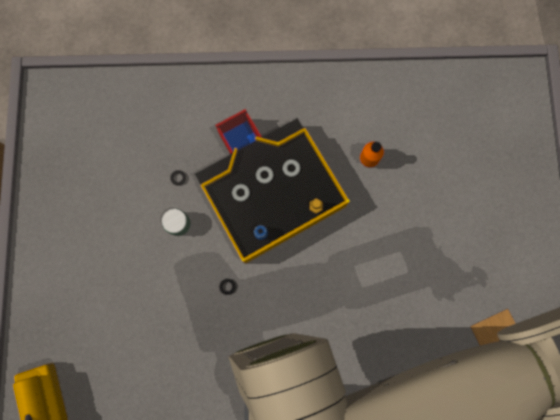

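The three pale washers are at about (240,192), (264,174) and (291,168), inside the yellow tray. The black look-alike rings at (178,178) and (228,287) lie on the table. The socket is at (260,231), the bolt at (316,205), the oil at (372,153) and the tin at (175,221). Next I'll fit the tray pose and check it in a close crop.

```bash
cat > fit.py <<'E'
from h import *
from scipy.optimize import minimize
d=optics.get_image('top'); im=d['pixels']; hsv=cv2.cvtColor(im,cv2.COLOR_RGB2HSV)
m=cv2.inRange(hsv,(18,120,90),(35,255,255)); m[300:]=0; m[:, :150]=0; m[:,400:]=0
cv2.circle(m,(316,205),10,0,-1)
dt=cv2.distanceTransform(255-m,cv2.DIST_L2,5)
# wall-top centre line, tray frame
P=np.array([[2,29],[-43,75],[-42,153],[-263,153],[-263,-153],[-42,-153],[-43,-75],[2,-29]])/1000
L=np.vstack([np.linspace(a,b,40) for a,b in zip(P[:-1],P[1:])])
def w(p,q,z):
    c,s=np.cos(p[2]),np.sin(p[2]); return np.c_[p[0]+c*q[:,0]-s*q[:,1],p[1]+s*q[:,0]+c*q[:,1],np.full(len(q),z)]
def px(p,q,z): return np.array([proj(d,a) for a in w(p,q,z)])
def cost(p):
    x=px(p,L,.086); return cv2.remap(dt,x[:,:1].astype(np.float32),x[:,1:].astype(np.float32),1).clip(0,20).mean()
g=ray(d,243,148,.08); best=min((minimize(cost,[g[0],g[1],y],method='Nelder-Mead',options=dict(xatol=1e-5,fatol=1e-4)) for y in(.3,.45,.6)),key=lambda r:r.fun)
p=best.x; print('tray',p.round(4),best.fun)
def totray(X):
    c,s=np.cos(p[2]),np.sin(p[2]); e=X[:2]-p[:2]; return np.array([c*e[0]+s*e[1],-s*e[0]+c*e[1]])*1000
wm=cv2.inRange(hsv,(0,0,110),(180,70,255)); poly=px(p,P,.07).astype(np.int32)
k=np.zeros_like(wm); cv2.fillPoly(k,[poly],255); wm&=k
for c in cv2.findContours(wm,0,2)[0]:
    if cv2.contourArea(c)>60:
        (u,v),r=cv2.minEnclosingCircle(c); X=ray(d,u,v,.076); print('washer',(round(u,1),round(v,1),round(r,1)),X.round(4),totray(X).round(1))
for n,u,v,z in(('socket',260,231,.115),('bolt',316,205,.115),('oil',375,147,.12),('tin',174,221,.06)): X=ray(d,u,v,z); print(n,X.round(3),totray(X).round(0))
o=cv2.resize(im,None,fx=4,fy=4,interpolation=2)[:,:,::-1].copy()
x=(px(p,P,.088)*4+1.5).astype(np.int32); cv2.polylines(o,[x],False,(255,0,255),1)
cv2.imwrite('pics/crop.png',o[390:1070,690:1490][:600])
np.save('tray.npy',p)
E
python3 fit.py
```

```text
tray [0.6816 0.1034 0.4928] 0.003979492001235485
washer (240.1, 192.0, 8.1) [0.5556 0.1206 0.076 ] [-102.9   74.8]
washer (264.0, 174.3, 8.0) [0.6012 0.058  0.076 ] [-92.3  -2. ]
washer (290.7, 167.5, 8.1) [ 0.618 -0.012  0.076] [-110.7  -71.7]
socket [0.448 0.069 0.115] [-223.   80.]
bolt [ 0.51  -0.072  0.115] [-234.  -74.]
oil [ 0.656 -0.227  0.12 ] [-179. -279.]
tin [0.486 0.294 0.06 ] [-82. 261.]
```

View pics/crop.png

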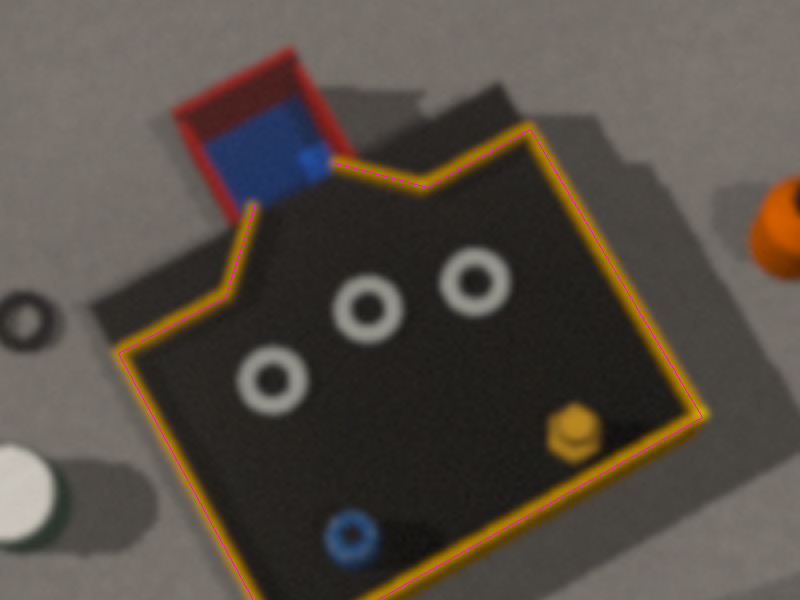

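The fit overlays the yellow walls closely. The washers in tray mm are A(-103,75), B(-92,-2) and C(-111,-72); all have the 8 px radius expected for 44 mm. They are the three bright steel rings on the deck, and the black rings lie outside the tray. I'll push B first, cradled between partly closed fingers with tool x along tray x.

drive_tool(series=[{"linear": [0.054, -0.042, 0], "roll": -0.1}, {"linear": [0.107, -0.084, 0], "roll": -0.1}, {"linear": [0.161, -0.126, 0], "roll": -0.1}, {"linear": [0.214, -0.168, 0], "roll": -0.1}, {"linear": [0.268, -0.21, 0], "roll": -0.1}, {"linear": [0.322, -0.251, 0], "roll": -0.1}, {"linear": [0.375, -0.293, 0], "roll": -0.1}, {"linear": [0.429, -0.335, 0], "roll": -0.1}, {"linear": [0.482, -0.377, 0], "roll": -0.1}, {"linear": [0.536, -0.419, 0], "roll": -0.1}], jaw=0.7, force=40)

```text
time: 1.35
ee_pos: [0.5378, -0.0082, 0.2451]
tcp_rot: [0.0, 0.97, 0.244, -0.0]
ft_force: [0.7, -0.9, -0.0]
grip_width: 0.0259
gripper_force: 0.0
```

```bash
cat > where.py <<'E'
from h import *
p=np.load('tray.npy'); s=sensors.read_state(); X=s['ee_pos']; c,n=np.cos(p[2]),np.sin(p[2]); e=X[:2]-p[:2]
q=s['tcp_rot']; yaw=2*np.arctan2(q[2],q[1])
print('t',round(s['time'],2),'tray mm',np.round([(c*e[0]+n*e[1])*1e3,(-n*e[0]+c*e[1])*1e3,X[2]*1e3],1),'heading rel tray',round((yaw-p[2]+np.pi)%(2*np.pi)-np.pi,4),'grip',round(s['grip_width'],4),'F',s['ft_force'].round(1))
E
python3 where.py
```

```text
t 1.35 tray mm [-179.6  -30.3  245.1] heading rel tray 0.0001 grip 0.0259 F [ 0.7 -0.9 -0. ]
```

drive_tool(series=[{"linear": [0, 0, 0], "roll": 0}, {"linear": [0, 0, 0], "roll": 0}])

```text
time: 1.6
ee_pos: [0.5369, -0.0101, 0.2447]
tcp_rot: [-0.0, 0.97, 0.244, -0.001]
ft_force: [0.6, -0.3, -0.1]
grip_width: 0.0257
gripper_force: 0.0
```

```bash
python3 where.py
```

```text
t 1.6 tray mm [-181.3  -31.6  244.7] heading rel tray 0.0012 grip 0.0257 F [ 0.6 -0.3 -0.1]
```

drive_tool(series=[{"linear": [0.024, -0.016, 0.03], "roll": 0}, {"linear": [0.046, -0.03, 0.07], "roll": 0}, {"linear": [0.046, -0.03, 0.11], "roll": 0}, {"linear": [0.046, -0.03, 0.135], "roll": 0}, {"linear": [0.046, -0.03, 0.145], "roll": 0}, {"linear": [0.046, -0.03, 0.147], "roll": 0}, {"linear": [0.046, -0.03, 0.147], "roll": 0}])

```text
time: 2.48
ee_pos: [0.5644, 0.0374, 0.0997]
tcp_rot: [0.0, 0.97, 0.244, 0.001]
ft_force: [-0.4, 0.9, 0.7]
grip_width: 0.0255
gripper_force: 0.0
```

```bash
python3 where.py; python3 -c "
from h import *
snap('wrist','w1')"
```

```text
t 2.48 tray mm [-134.5   -2.7   99.7] heading rel tray -0.0007 grip 0.0255 F [-0.4  0.9  0.7]
```

View pics/w1.png

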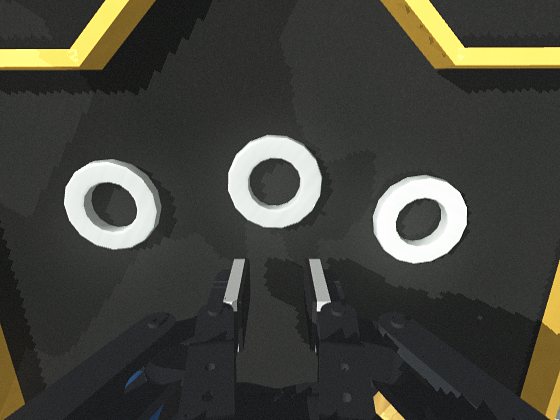

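The wrist view shows B at (275,182), centred between the pads at (235,280) and (318,280), with A at left and C at right. I'll descend gently, watching the force.

drive_tool(series=[{"linear": [0, 0, 0.004], "roll": 0}, {"linear": [0, 0, 0.008], "roll": 0}, {"linear": [0, 0, 0.01], "roll": 0}, {"linear": [0, 0, 0.011], "roll": 0}, {"linear": [0, 0, 0.011], "roll": 0}])

```text
time: 3.15
ee_pos: [0.5635, 0.038, 0.0872]
tcp_rot: [-0.0, 0.97, 0.244, -0.0]
ft_force: [0.1, 0.3, 0.8]
grip_width: 0.0256
gripper_force: 0.0
```

drive_tool(series=[{"linear": [0, 0, 0.001], "roll": 0}, {"linear": [0, 0, 0.002], "roll": 0}, {"linear": [0, 0, 0.002], "roll": 0}])

```text
time: 3.52
ee_pos: [0.5635, 0.038, 0.0852]
tcp_rot: [-0.0, 0.97, 0.244, -0.0]
ft_force: [0.2, 0.9, -0.8]
grip_width: 0.0257
gripper_force: 0.0
```

drive_tool(series=[{"linear": [0.006, -0.001, 0], "roll": 0}, {"linear": [0.014, -0.002, 0], "roll": 0}, {"linear": [0.022, -0.002, 0], "roll": 0}, {"linear": [0.032, -0.002, 0], "roll": 0}, {"linear": [0.042, -0.002, 0], "roll": 0}, {"linear": [0.052, -0.002, 0], "roll": 0}, {"linear": [0.062, -0.002, 0], "roll": 0}, {"linear": [0.072, -0.002, 0], "roll": 0}, {"linear": [0.08, -0.002, 0], "roll": 0}, {"linear": [0.085, -0.002, 0], "roll": 0}])

```text
time: 4.78
ee_pos: [0.638, 0.0802, 0.0852]
tcp_rot: [-0.0, 0.97, 0.244, 0.0]
ft_force: [-1.2, 0.2, 0.6]
grip_width: 0.0256
gripper_force: 0.5
```

```bash
python3 where.py; python3 -c "
from h import *
snap('wrist','w2')"
```

```text
t 4.78 tray mm [-49.5   0.2  85.2] heading rel tray 0.0001 grip 0.0256 F [-1.2  0.2  0.6]
```

View pics/w2.png

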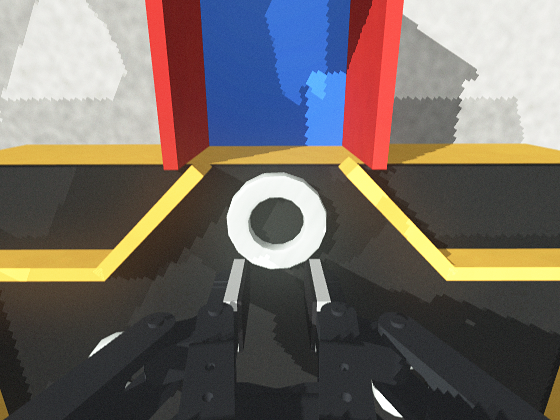

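The washer sits at (276,220) in the cradle, centred in front of the gate. I'll push it over the edge.

drive_tool(series=[{"linear": [0.006, 0, 0], "roll": 0}, {"linear": [0.012, 0, 0], "roll": 0}, {"linear": [0.018, 0, 0], "roll": 0}, {"linear": [0.024, 0, 0], "roll": 0}, {"linear": [0.03, 0, 0], "roll": 0}, {"linear": [0.033, 0, 0], "roll": 0}, {"linear": [0.033, 0, 0], "roll": 0}, {"linear": [0.02, 0, 0], "roll": 0}, {"linear": [0, 0, 0], "roll": 0}, {"linear": [0, 0, 0], "roll": 0}])

```text
time: 6.08
ee_pos: [0.6366, 0.0795, 0.085]
tcp_rot: [-0.0, 0.97, 0.244, -0.0]
ft_force: [-0.1, 0.1, 0.2]
grip_width: 0.0252
gripper_force: 0.0
```

```bash
python3 where.py; python3 -c "
from h import *
snap('wrist','w3')"
```

```text
t 6.08 tray mm [-51.    0.2  85. ] heading rel tray -0.0006 grip 0.0252 F [-0.1  0.1  0.2]
```

View pics/w3.png

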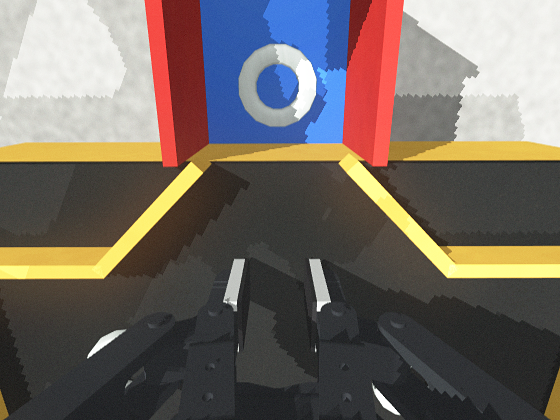

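The first washer lies flat on the blue floor at (277,85). Next is A: lift, then go behind it with heading -0.7 rad.

drive_tool(series=[{"linear": [0, 0, -0.03], "roll": 0}, {"linear": [-0.02, -0.02, -0.045], "roll": 0.15}, {"linear": [-0.045, -0.05, -0.045], "roll": 0.3}, {"linear": [-0.065, -0.08, -0.045], "roll": 0.45}, {"linear": [-0.08, -0.095, -0.045], "roll": 0.6}, {"linear": [-0.087, -0.103, -0.045], "roll": 0.7}, {"linear": [-0.087, -0.103, -0.045], "roll": 0.7}, {"linear": [-0.087, -0.103, -0.02], "roll": 0.7}, {"linear": [-0.087, -0.103, -0.015], "roll": 0.7}, {"linear": [-0.087, -0.103, -0.015], "roll": 0.7}])

```text
time: 7.38
ee_pos: [0.5123, 0.1294, 0.1001]
tcp_rot: [0.0, 0.995, -0.103, -0.0]
ft_force: [0.4, -0.8, -0.1]
grip_width: 0.0256
gripper_force: 0.0
```

```bash
python3 where.py; python3 -c "
from h import *
snap('wrist','w4')"
```

```text
t 7.38 tray mm [-136.9  102.9  100.1] heading rel tray -0.6991 grip 0.0256 F [ 0.4 -0.8 -0.1]
```

View pics/w4.png

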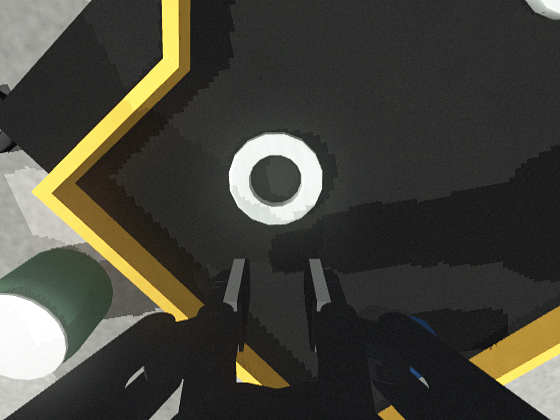

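Washer A is at (276,180), centred ahead of the pads at (238,280) and (316,280). I'll lower and push along the heading.

drive_tool(series=[{"linear": [0, 0, 0.008], "roll": 0}, {"linear": [0, 0, 0.014], "roll": 0}, {"linear": [0, 0, 0.015], "roll": 0}, {"linear": [0.006, 0, 0.015], "roll": 0}, {"linear": [0.012, 0, 0.015], "roll": 0}, {"linear": [0.02, 0, 0.015], "roll": 0}, {"linear": [0.03, 0, 0.015], "roll": 0}, {"linear": [0.04, 0, 0.015], "roll": 0}, {"linear": [0.05, 0, 0.015], "roll": 0}, {"linear": [0.06, 0, 0.015], "roll": 0}])

```text
time: 8.68
ee_pos: [0.5716, 0.117, 0.0853]
tcp_rot: [0.0, 0.995, -0.103, -0.0]
ft_force: [-0.6, 0.4, 1.6]
grip_width: 0.0258
gripper_force: 0.7
```

drive_tool(series=[{"linear": [0.01, 0, 0], "roll": 0}, {"linear": [0.02, 0, 0], "roll": 0}, {"linear": [0.03, 0, 0], "roll": 0}, {"linear": [0.038, 0, 0], "roll": 0}, {"linear": [0.043, 0, 0], "roll": 0}, {"linear": [0.045, 0, 0], "roll": 0}, {"linear": [0.045, 0, 0], "roll": 0}])

```text
time: 9.55
ee_pos: [0.6149, 0.1079, 0.0852]
tcp_rot: [0.0, 0.995, -0.103, 0.0]
ft_force: [-0.1, 0.0, -0.3]
grip_width: 0.0255
gripper_force: 0.0
```

```bash
python3 where.py; python3 - <<'E'
from h import *
snap('wrist','w5')
# stage 2: washer-centre/heading waypoints -> tool rows
def rows(c0,h0,W):
    t0=np.array(c0)-29.4*np.array([np.cos(h0),np.sin(h0)])
    for x,y,h in W:
        e=np.array([x,y])-29.4*np.array([np.cos(h),np.sin(h)])-t0
        print(np.round([np.cos(h0)*e[0]+np.sin(h0)*e[1],np.sin(h0)*e[0]-np.cos(h0)*e[1],h0-h],3))
rows((-34,17),-.7,[(-27,13,-.6),(-21,9.5,-.48),(-15,6.5,-.36),(-9,4,-.24),(-3,2,-.12),(3,1,0),(8,0,0),(12,0,0)])
E
```

```text
t 9.55 tray mm [-56.6  35.5  85.2] heading rel tray -0.7 grip 0.0255 F [-0.1  0.  -0.3]
[ 8.078  1.485 -0.1  ]
[15.483  3.777 -0.22 ]
[22.979  5.595 -0.34 ]
[30.552  6.89  -0.46 ]
[38.181  7.614 -0.58 ]
[45.52   7.341 -0.7  ]
[49.989  4.885 -0.7  ]
[53.048  2.308 -0.7  ]
```

View pics/w5.png

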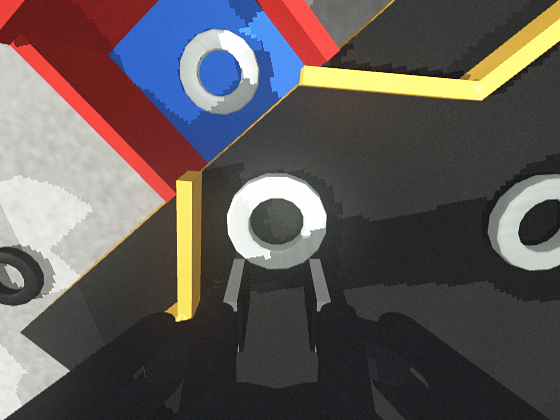

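Washer A is seated in the cradle at (277,220), clear of the guide wall at (188,245). The gate is ahead and to the left, so I'll curve into it.

drive_tool(series=[{"linear": [0.008, 0.0015, 0], "roll": -0.1}, {"linear": [0.0155, 0.004, 0], "roll": -0.22}, {"linear": [0.023, 0.0055, 0], "roll": -0.34}, {"linear": [0.0305, 0.007, 0], "roll": -0.46}, {"linear": [0.038, 0.0075, 0], "roll": -0.58}, {"linear": [0.0455, 0.0075, 0], "roll": -0.7}, {"linear": [0.05, 0.005, 0], "roll": -0.7}, {"linear": [0.053, 0.0025, 0], "roll": -0.7}, {"linear": [0.053, 0.0025, 0], "roll": -0.7}, {"linear": [0.03, 0.022, 0], "roll": -0.7}])

```text
time: 10.85
ee_pos: [0.6405, 0.0809, 0.0854]
tcp_rot: [0.0, 0.97, 0.244, 0.001]
ft_force: [-0.4, 0.3, -0.3]
grip_width: 0.0257
gripper_force: 0.0
```

drive_tool(series=[{"linear": [-0.01, 0, 0], "roll": 0}, {"linear": [-0.01, 0, 0], "roll": 0}])

```text
time: 11.1
ee_pos: [0.6307, 0.0754, 0.0855]
tcp_rot: [-0.0, 0.97, 0.243, 0.0]
ft_force: [0.0, -0.4, 0.5]
grip_width: 0.0253
gripper_force: 0.0
```

```bash
python3 where.py; python3 -c "
from h import *
snap('wrist','w6')"
```

```text
t 11.1 tray mm [-58.1  -0.6  85.5] heading rel tray -0.0009 grip 0.0253 F [ 0.  -0.4  0.5]
```

View pics/w6.png

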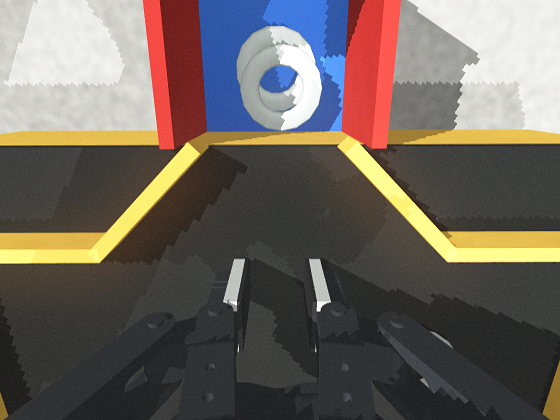

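Both washers are down, overlapping on the slot floor at (279,75). C is next, mirrored.

drive_tool(series=[{"linear": [0, 0, -0.03], "roll": 0}, {"linear": [-0.02, 0.02, -0.045], "roll": -0.15}, {"linear": [-0.045, 0.05, -0.045], "roll": -0.3}, {"linear": [-0.065, 0.08, -0.045], "roll": -0.45}, {"linear": [-0.08, 0.095, -0.045], "roll": -0.6}, {"linear": [-0.087, 0.1, -0.045], "roll": -0.7}, {"linear": [-0.087, 0.1, -0.045], "roll": -0.7}, {"linear": [-0.087, 0.1, -0.02], "roll": -0.7}, {"linear": [-0.087, 0.1, -0.015], "roll": -0.7}, {"linear": [-0.087, 0.1, -0.015], "roll": -0.7}])

```text
time: 12.4
ee_pos: [0.6015, -0.0532, 0.1]
tcp_rot: [-0.0, 0.828, 0.561, -0.0]
ft_force: [0.7, -0.4, 0.5]
grip_width: 0.0257
gripper_force: 0.0
```

```bash
python3 where.py; python3 -c "
from h import *
snap('wrist','w7')"
```

```text
t 12.4 tray mm [-144.6 -100.1  100. ] heading rel tray 0.6995 grip 0.0257 F [ 0.7 -0.4  0.5]
```

View pics/w7.png

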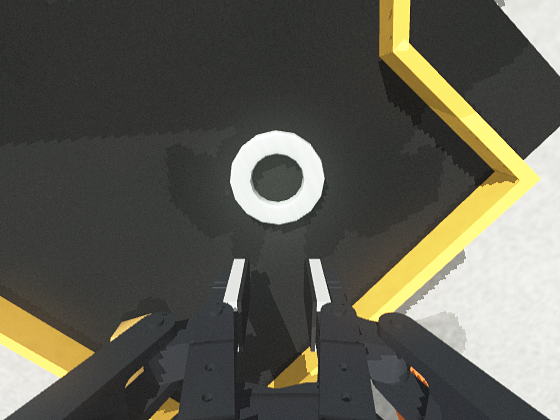

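Washer C is at (277,178), centred. Same push as before.

drive_tool(series=[{"linear": [0, 0, 0.008], "roll": 0}, {"linear": [0, 0, 0.014], "roll": 0}, {"linear": [0, 0, 0.015], "roll": 0}, {"linear": [0.006, 0, 0.015], "roll": 0}, {"linear": [0.012, 0, 0.015], "roll": 0}, {"linear": [0.02, 0, 0.015], "roll": 0}, {"linear": [0.03, 0, 0.015], "roll": 0}, {"linear": [0.04, 0, 0.015], "roll": 0}, {"linear": [0.05, 0, 0.015], "roll": 0}, {"linear": [0.06, 0, 0.015], "roll": 0}])

```text
time: 13.7
ee_pos: [0.624, 0.0027, 0.0853]
tcp_rot: [0.0, 0.827, 0.562, -0.0]
ft_force: [-0.4, -0.9, 0.6]
grip_width: 0.0258
gripper_force: 0.6
```

drive_tool(series=[{"linear": [0.01, 0, 0], "roll": 0}, {"linear": [0.02, 0, 0], "roll": 0}, {"linear": [0.03, 0, 0], "roll": 0}, {"linear": [0.038, 0, 0], "roll": 0}, {"linear": [0.043, 0, 0], "roll": 0}, {"linear": [0.045, 0, 0], "roll": 0}, {"linear": [0.045, 0, 0], "roll": 0}])

```text
time: 14.58
ee_pos: [0.6403, 0.0439, 0.0852]
tcp_rot: [-0.0, 0.827, 0.562, -0.0]
ft_force: [-0.2, -0.2, -0.7]
grip_width: 0.0256
gripper_force: 0.0
```

```bash
python3 where.py; python3 - <<'E'
from h import *
def rows(c0,h0,W):
    t0=np.array(c0)-29.4*np.array([np.cos(h0),np.sin(h0)])
    for x,y,h in W:
        e=np.array([x,y])-29.4*np.array([np.cos(h),np.sin(h)])-t0
        print(np.round([np.cos(h0)*e[0]+np.sin(h0)*e[1],np.sin(h0)*e[0]-np.cos(h0)*e[1],h0-h],3))
rows((-42,-14.5),.7,[(-35,-10.5,.62),(-28,-7,.52),(-21,-4.5,.4),(-14,-2.5,.28),(-8,-1,.15),(-2,0,0),(5,0,0),(12,0,0)])
d=snap('wrist','w8')
m=cv2.inRange(d['pixels'],(170,170,170),(255,255,255)); m[:150]=0; m[330:]=0
n,_,s,c=cv2.connectedComponentsWithStats(m); print([(s[i],c[i].round()) for i in range(1,n) if s[i,4]>300])
E
```

```text
t 14.57 tray mm [-64.6 -32.9  85.2] heading rel tray 0.7001 grip 0.0256 F [-0.2 -0.2 -0.7]
[ 8.025 -0.899  0.08 ]
[16.014 -1.981  0.18 ]
[23.817 -2.808  0.3  ]
[31.701 -3.128  0.42 ]
[39.037 -3.789  0.55 ]
[46.848 -4.262  0.7  ]
[52.202  0.248  0.7  ]
[57.556  4.758  0.7  ]
[(array([  434,   150,   126,   180, 13668], dtype=int32), array([514., 224.])), (array([ 223,  173,  108,  138, 6600], dtype=int32), array([277., 232.]))]
```

The washer blob is centred at column 277 in the cradle. I'll curve it into the gate.

drive_tool(series=[{"linear": [0.008, -0.001, 0], "roll": 0.08}, {"linear": [0.016, -0.002, 0], "roll": 0.18}, {"linear": [0.024, -0.003, 0], "roll": 0.3}, {"linear": [0.0315, -0.003, 0], "roll": 0.42}, {"linear": [0.039, -0.004, 0], "roll": 0.55}, {"linear": [0.047, -0.0045, 0], "roll": 0.7}, {"linear": [0.052, 0, 0], "roll": 0.7}, {"linear": [0.0575, 0.0045, 0], "roll": 0.7}, {"linear": [0.0575, 0.0045, 0], "roll": 0.7}, {"linear": [0.034, -0.015, 0], "roll": 0.7}])

```text
time: 15.88
ee_pos: [0.6399, 0.0813, 0.0853]
tcp_rot: [0.0, 0.97, 0.245, 0.001]
ft_force: [0.1, 0.1, -0.0]
grip_width: 0.0259
gripper_force: 0.0
```

drive_tool(series=[{"linear": [-0.01, 0, 0], "roll": 0}, {"linear": [-0.015, 0, 0], "roll": 0}, {"linear": [-0.015, 0, 0], "roll": 0}])

```text
time: 16.25
ee_pos: [0.6261, 0.0739, 0.0857]
tcp_rot: [0.0, 0.97, 0.244, 0.0]
ft_force: [0.2, 0.1, 0.9]
grip_width: 0.0258
gripper_force: 0.0
```

```bash
python3 where.py; python3 -c "
from h import *
snap('wrist','w9')"
```

```text
t 16.25 tray mm [-62.9   0.2  85.7] heading rel tray 0.0001 grip 0.0258 F [0.2 0.1 0.9]
```

View pics/w9.png

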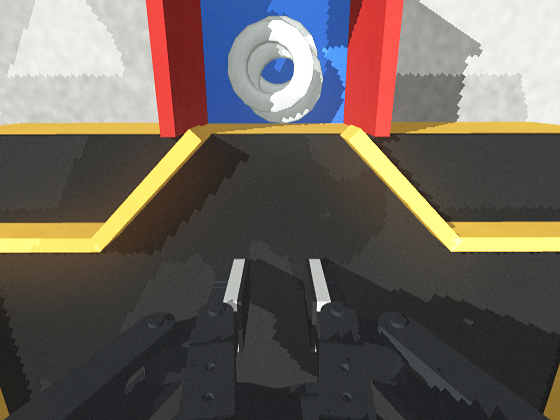

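All three washers are stacked in the slot at (275,70). I'll lift clear, let things settle and check before handing in.

drive_tool(series=[{"linear": [0, 0, -0.03], "roll": 0}, {"linear": [0, 0, -0.07], "roll": 0}, {"linear": [0, 0, -0.1], "roll": 0}, {"linear": [0, 0, -0.1], "roll": 0}, {"linear": [0, 0, -0.1], "roll": 0}, {"linear": [0, 0, -0.1], "roll": 0}])

```text
time: 17.05
ee_pos: [0.6248, 0.0739, 0.1833]
tcp_rot: [-0.0, 0.97, 0.244, -0.001]
ft_force: [0.2, 0.2, 0.4]
grip_width: 0.0258
gripper_force: 0.0
```

```bash
python3 where.py; python3 -c "
from h import *
snap('wrist','w10'); print(ticket.finish_job())"
```

```text
t 17.05 tray mm [-64.    0.9 183.3] heading rel tray 0.0002 grip 0.0258 F [0.2 0.2 0.4]
the job is handed in; nothing more can be done
None
```

All three washers were pushed through the gate one at a time and lay in the slot in the last picture I viewed, the arm touched no bystander that I know of (I took no final picture of them), and the job was handed in at about 17 s with no verdict returned.

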